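# Tip a truffle into a dish and offer the dish

## Task

Take the scoop by its upright tab, tip the truffle out of it into the dished plate, and stand the empty scoop back upright on the bare table. Then grip the plate by its upright tab, lift it straight up off the board, and only then turn it a quarter turn counter-clockwise (seen from above), so that its flat lug, which pointed over the board's far edge, points over the board's left end, ready for a guest to take. Keep the plate level and the truffle in the middle all the while, leave the other things on the table alone, and finish still holding the plate by its tab, level and still, about a hand's breadth above the middle of the board with the truffle resting in its centre.

Things in the scene. Friction and masses are not known exactly. Their poses are not given: they have to be found in the camera images.
- board: dark wooden serving board, 180 (x) x 220 (y) x 14 mm, fixed on the table. Origin at the centre of its underside; its top is 14 mm above. +y points to its left end, +x to its far edge (as seen by the robot, within about 20 degrees)
- board_left (a point): middle of the board's left (+y) end, on the top face, 110 mm from the board's centre
- dish: white round dished plate, 140 mm across, rim 25 mm high, loose, about 0.2 kg, standing near the middle of the board. Origin at the centre of its underside, z up. On its -x side, towards the robot at the start, an upright tab: the grip. On its +x side a flat lug 44 mm wide, 8 mm thick, reaching 99 mm from the centre, at the start over the board's far edge
- dish_centre (a point): centre of the plate's inside floor, 9 mm above its underside; flat about 10 mm across, round it a shallow cone (slope about 11 degrees) to 40 mm radius, then 27 degrees up to the rim
- dish_grip (a point): grip point on the plate's upright tab, at (-80, 0, 68) mm in the plate's frame. The tab is 10 mm thick (x) and 34 mm wide (y), upright from the rim to 88 mm above the underside: close the fingers along the plate's x
- dish_lug (a point): near the outer end of the flat lug, at (95, 0, 21) mm in the plate's frame
- scoop: steel scoop, 91 mm long, 50 mm wide, loose, about 0.16 kg, on the table right of the board, open front roughly to the left. Origin on the underside below the upright tab at its back; +x is its pouring direction, z up. Side walls 32 mm high, 44 mm apart inside. Floor 4 mm thick, flat for 43 mm, then a 20 degree ramp up to the lip: the truffle rolls out when tipped front-down past about 30 degrees
- scoop_grip (a point): grip point on the scoop's upright tab, at (0, 0, 62) mm in the scoop's frame. The tab is 10 mm thick (x) and 36 mm wide (y), its top 82 mm above the underside: close the fingers along the scoop's x
- scoop_lip (a point): middle of the scoop's front lip, at (86, 0, 20) mm in the scoop's frame
- truffle_center (a point): centre of the truffle, a hard brown ball of 30 mm diameter, 20 g, at the start lying on the scoop's flat floor
- pot: bystander: small round closed tub, 69 mm across, 41 mm high; origin at the centre of its underside
- can: bystander: drinks can, 66 mm across, 115 mm high; origin at the centre of its underside
- tin: bystander: flat oblong fish tin, 63 x 105 x 25 mm; origin at the centre of its underside

How it is judged:
By the outcome, as a careful person would: the job done as asked, in the order asked, and still so for the second after the job is handed in, while the arm keeps its last pose, push and grip.
It also fails if it takes over 69 s, if anything falls off the work surface, if the arm or the gripper's body presses on something with over 40 N, if the wrist force passes 120 N, or if a joint passes its speed limit or range.

## Robot

A 7-joint arm with a two-finger parallel gripper is mounted at the origin on a cart in front of the work surface, level with it; the furniture and walls round the work are solid. World frame = base frame: x ahead of the robot, y to its left, z up, the work surface at z = 0. Lengths are in m, angles in rad, forces in N, time in s.
With the tool pointing down it reaches from about 0.4 to 0.85 m from the base axis. Payload 10.4 kg.
Tool frame: the origin (TCP) lies midway between the tips of the shut fingers; the grasp point (between the pads) lies 19 mm behind it (bot.grip_depth is the distance from the TCP to the grasp point, in m); z points along the fingers, y is the line along which they close (so a half turn about z gives the same grasp; the last joint's range is limited). The gripper opens to 87 mm and grips with 3 to 60 N. Pads are 19 mm wide; open, the fingers measure 117 mm over their backs; the gripper's body (75 mm by 190 mm) begins 51 mm behind the grasp point.
Start: joints at [-1.292, 0.332, -0.065, 1.46, 0.022, 1.35, -0.088], TCP at [0.186, 0.597, 0.223] pointing down, gripper open.
Joint ranges: [-2.6, 2.6], [-0.5, 2.12], [-1.47, 1.34], [0.16, 2.42], [-1.27, 4.41], [0.06, 2.06], [-2.6, 2.6]. Speed limits (rad/s): [2.22, 2.22, 2.79, 2.79, 3.14, 3.14, 3.14].

## Interface

Orientations are given as a unit quaternion [w, x, y, z].
In Python, from cell import bot, viewer, workorder gives the robot as it stands.
- The arm moves only by the tool apply_moves, never from a script. Its argument "plan" is a list of rows, each a list of 2 entries, a list of its own where there are three numbers: the shift along the tool's x, y, z in m, then the turn about the tool's z in rad. A call has exactly 10 rows; each row is the pose to reach, as a shift and turn from the pose commanded when the call began, along the tool's axes at that moment; what a row does not reach only later rows make up. A row lasts 1/8 s, in which the tool goes at most 62.5 mm and 10.7 degrees, less where a joint would pass 70% of its speed; a pose out of reach is approached as far as the arm can. A call with a gripper value outside its range is refused whole. "hand" is the opening, from -1 (shut) to 1 (fully open), set as the call begins (left out, the last holds). The fingers move at their own pace and stop on an object; the grip force is fixed at half the most. Time passes only in rows, so rows that repeat a pose let the fingers close, or fill a call up. It gives the time, the measured TCP pose, the force, the opening and the grip force at its end, in the units of the state.
- bot.observe(): the state, without advancing time (a new reading comes with each control period).
- viewer.camera(name): name is "scene" or "top"; returns the picture (384x512x3 uint8, red, green, blue); there is no depth.
- viewer.get_calibration(name): a dict with "K" (3x3 intrinsics, pixels), "dist_coeffs" ([k1, k2, p1, p2, k3] as OpenCV has them; the pictures are not rectified), "rvec" (rotation vector, rad) and "tvec" (3), from world to camera coordinates, as OpenCV has them. Camera axes: x right, y down, z forward; pixel columns grow to the right and rows downward; lengths in m; the calibration is good to about 2 mm. A picture is of the moment at which its call begins. get_calibration takes no time and is no camera call.
- workorder.hand_in(): hands the job in; it is judged then, once.
The state is a dict: "time": time; "joints": joint angles; "joint_vel": joint speeds; "joint_efforts": joint torques, N m; "position": TCP position; "orientation": TCP orientation; "wrist_force": force on the tool from outside, world axes, zero at the start; "ft_torque": the same for the moment, N m; "finger_gap": finger opening in m; "gripper_force": force on a finger pad.
Only numpy, scipy, OpenCV 4.12 (cv2) and the standard library are available. Lean on these libraries where they do the work, as an engineer would, in place of code of your own. Each camera call takes 0.05 s, during which the arm holds its last target. There are 200 camera calls.

## Working session

There is one attempt and no reset: what is moved stays moved. The work goes in short steps, Python scripts to look and compute and a tool call to move; the robot and the scene stay as the last step left them, time stands still between calls to the robot, and variables do not carry over. Pictures are saved under pics/ and viewed, at most 10 in all, crops included, and the job is handed in when it is done.

Besides the shell and the picture viewer there is one more tool, called after "Call:" as a command line: name --argument value ..., lists and objects as JSON in quotes. apply_moves: Moves the arm, as the interface text tells. Its arguments: {"type":"object","properties":{"plan":{"type":"array","items":{"type":"array"}},"hand":{"type":"number"}},"required":["plan"]}

```bash
ls; mkdir -p pics
cat > h.py <<'E'
import numpy as np, cv2
from cell import bot, viewer, workorder
from scipy.spatial.transform import Rotation as R
def cal(n):
    c=viewer.get_calibration(n); return [np.array(c[k],float) for k in ("K","dist_coeffs","rvec","tvec")]
def ray(n,px):
    K,d,r,t=cal(n); u=cv2.undistortPoints(np.array([[px]],float),K,d)[0,0]
    M=cv2.Rodrigues(r)[0]; return -M.T@t.ravel(), M.T@np.array([u[0],u[1],1])
def at(n,px,z):
    o,v=ray(n,px); return o+v*(z-o[2])/v[2]
def proj(n,P):
    K,d,r,t=cal(n); return cv2.projectPoints(np.array(P,float).reshape(-1,1,3),r,t,K,d)[0][:,0]
def snap(n,f,box=None,s=1):
    im=viewer.camera(n)[:,:,::-1]
    if box: im=im[box[1]:box[3],box[0]:box[2]]
    cv2.imwrite("pics/"+f,cv2.resize(im,None,fx=s,fy=s,interpolation=cv2.INTER_CUBIC))
def st():
    s=bot.observe(); r=R.from_quat(np.roll(s["orientation"],-1))
    return s,np.array(s["position"]),r
E
python3 - <<'E'
from h import *
snap("scene","s1.png",s=1.5);snap("top","t1.png",s=1.5)
s,p,r=st();print(s,r.as_matrix())
E
```

```text
pics
{'time': 0.1, 'joints': array([-1.29158122,  0.33280972, -0.0647199 ,  1.46083566,  0.02160412,
        1.34989672, -0.08852808]), 'joint_vel': array([-0.00072055, -0.00185198, -0.00165008, -0.0012178 ,  0.00117377,
        0.00162765, -0.00012244]), 'joint_efforts': array([ 8.85914615e-04, -6.24541998e+01,  2.42645462e-02, -3.90724862e+01,
       -6.14295504e-02,  3.65658535e-02,  6.34291314e-05]), 'position': array([0.18567617, 0.59642974, 0.22184325]), 'orientation': array([-6.78121729e-05,  1.50330264e-01,  9.88635635e-01, -6.23188768e-04]), 'wrist_force': array([ 0.52222954, -0.07323291, -0.04304319]), 'ft_torque': array([ 0.02684968,  0.03645338, -0.01636475]), 'gripper_force': 0.0, 'finger_gap': 0.08732653826740436} [[-9.54801614e-01  2.97243628e-01 -3.21451325e-04]
 [ 2.97243797e-01  9.54800847e-01 -1.21182480e-03]
 [-5.32852031e-05 -1.25260169e-03 -9.99999214e-01]]
```

View pics/s1.png

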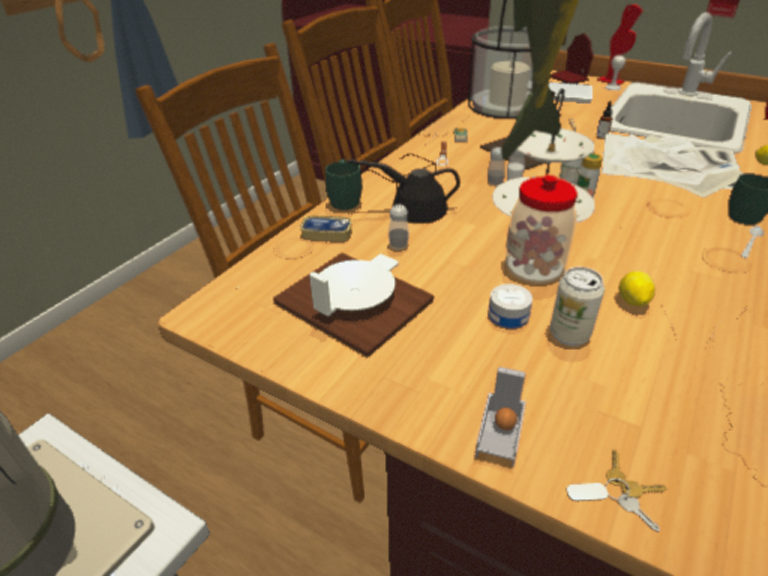

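View pics/t1.png

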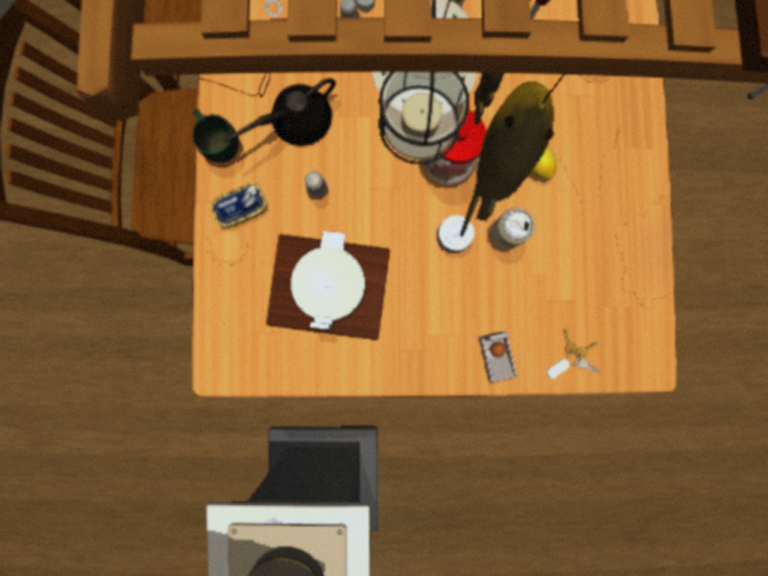

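Scene: board and dish ahead of the robot, with the scoop at right (scene about (500,415), top about (497,357), at 1.5x). I'll enlarge for precise pixels.

Run:
```python
from h import *
a=viewer.camera("scene")[:,:,::-1]; b=viewer.camera("top")[:,:,::-1]
def crop(im,x0,y0,x1,y1,s): return cv2.resize(im[y0:y1,x0:x1],None,fx=s,fy=s,interpolation=cv2.INTER_CUBIC)
# scoop: scene 310..360 x 240..315 ; top 310..350 x 215..262
A=crop(a,305,240,365,315,8); B=crop(b,310,212,356,262,8)
im=np.zeros((600,860,3),np.uint8); im[:600,:480]=A; im[:400,485:485+368]=B; im=im[:,:]
cv2.imwrite("pics/c1.png",cv2.resize(im,(800,558)))
# dish: scene 180..295x165..240 ; top 175..265x150..230
A=crop(a,180,160,292,240,4); B=crop(b,175,150,263,230,4)
im=np.hstack([A,B]); print(im.shape); cv2.imwrite("pics/c2.png",im)
for n in("scene","top"): print(n,ray(n,(256,192)))
```

```text
(320, 800, 3)
scene (array([-0.02272204, -0.52467409,  0.60387021]), array([ 0.668171  ,  0.42315714, -0.61196495]))
top (array([ 0.49618162, -0.17271044,  1.21733625]), array([ 0.0629764 , -0.0139987 , -0.99796102]))
```

View pics/c1.png

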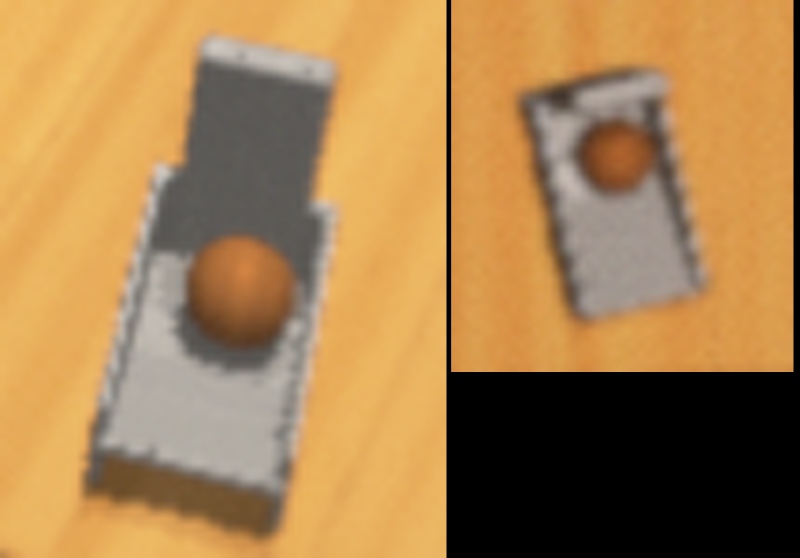

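View pics/c2.png

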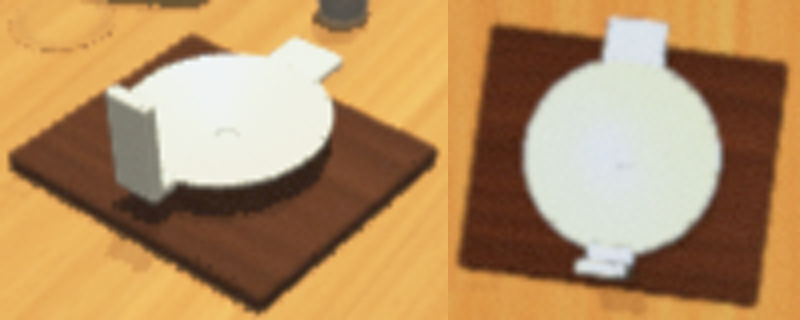

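Run:
```python
from h import *
f=.9302
cs=lambda x,y:(305+x/f/8,240+y/f/8); ct=lambda x,y:(310+(x/f-485)/8,212+y/f/8)
ds=lambda x,y:(180+x/4,160+y/4); dt=lambda x,y:(175+(x-448)/4,150+y/4)
o=lambda p:(p[0]-.5+.5,p[1])
P=lambda l,n,px,z:print(l,np.round(at(n,px,z)*1000,1))
P("tab S","scene",cs(268,62),.082);P("tab T","top",ct(622,90),.082)
P("lip S","scene",cs(193,473),.022);P("lip T","top",ct(643,304),.022)
P("ball S","scene",cs(241,291),.019);P("ball T","top",ct(616,156),.019)
for c in[(492,25),(787,65),(757,305),(460,265)]:P("board","top",dt(*c),.014)
for c in[(10,158),(192,36),(436,155),(260,308)]:P("boardS","scene",ds(*c),.014)
P("rim c","top",dt(622,156),.039);P("lug","top",dt(640,19),.039)
P("tabT","top",dt(603,268),.102);P("tabS","scene",ds(133,100),.102)
P("dish floor S","scene",ds(228,131),.023);P("dish floor T","top",dt(622,164),.023)
```

```text
tab S [ 477.1 -399.5   82. ]
tab T [ 479.1 -399.1   82. ]
lip S [ 392.8 -420.    22. ]
lip T [ 395.4 -418.4   22. ]
ball S [ 454.9 -408.6   19. ]
ball T [ 452.6 -409.    19. ]
board [677.5  14.5  14. ]
board [ 647.2 -200.8   14. ]
board [ 473.1 -178.4   14. ]
board [502.5  36.7  14. ]
boardS [499.3  31.8  14. ]
boardS [673.5   9.7  14. ]
boardS [ 639.4 -205.1   14. ]
boardS [ 465.9 -182.4   14. ]
rim c [579.4 -82.8  39. ]
lug [677.5 -95.4  39. ]
tabT [499.8 -74.9 102. ]
tabS [498.5 -78.1 102. ]
dish floor S [584.2 -81.9  23. ]
dish floor T [574.8 -81.6  23. ]
```

```bash
cat >> h.py <<'E'
def go(xyz,az,cur=None):
    """tool-frame shift (mm) and turn to reach world TCP xyz with tool y along azimuth az (deg)"""
    s,p,r=st(); M=r.as_matrix(); a0=np.degrees(np.arctan2(M[1,1],M[0,1]))
    sh=M.T@(np.array(xyz)-p); print("shift",np.round(sh,4),"turn",round(-np.radians(az-a0),3),"| now",np.round(p,4),"az",round(a0,2),"tilt",np.round(M[:2,2],3),"t",round(s["time"],2),"F",np.round(s["wrist_force"],1),"gap",round(s["finger_gap"],4),"gf",round(s["gripper_force"],2))
E
python3 -c "
from h import *
go((.54,.15,.26),0)"
```

```text
shift [-0.471  -0.3211 -0.0376] turn 1.269 | now [0.1857 0.5965 0.2221] az 72.71 tilt [-0.    -0.001] t 0.2 F [ 0.1 -0.2 -1.2] gap 0.087 gf 0.0
```

Call:
apply_moves --plan '[[[-0.03,-0.02,-0.003],0.08],[[-0.08,-0.055,-0.008],0.22],[[-0.13,-0.09,-0.014],0.36],[[-0.18,-0.125,-0.019],0.5],[[-0.23,-0.16,-0.024],0.64],[[-0.28,-0.195,-0.028],0.78],[[-0.33,-0.23,-0.032],0.92],[[-0.38,-0.265,-0.036],1.06],[[-0.43,-0.295,-0.038],1.18],[[-0.471,-0.321,-0.038],1.269]]'

```text
time: 1.45
position: [0.5413, 0.1482, 0.2608]
orientation: [0.0, 0.709, 0.706, 0.0]
wrist_force: [-0.3, 1.4, -0.2]
finger_gap: 0.087
gripper_force: 0.0
```

```bash
python3 -c "
from h import *
go((.478,-.399,.18),-76.6)"
```

```text
shift [-0.5475 -0.0609  0.0807] turn 1.332 | now [0.5413 0.1482 0.2608] az -0.26 tilt [0.001 0.   ] t 1.45 F [-0.3  1.4 -0.2] gap 0.087 gf 0.0
```

Call:
apply_moves --plan '[[[-0.03,-0.003,0.0],0.09],[[-0.09,-0.01,0.0],0.24],[[-0.15,-0.016,0.0],0.39],[[-0.21,-0.023,0.0],0.54],[[-0.27,-0.03,0.01],0.69],[[-0.33,-0.036,0.02],0.84],[[-0.39,-0.043,0.04],0.99],[[-0.45,-0.05,0.06],1.13],[[-0.51,-0.057,0.075],1.26],[[-0.547,-0.061,0.08],1.332]]'

```text
time: 2.7
position: [0.4775, -0.3993, 0.1793]
orientation: [-0.0, 0.993, 0.116, -0.001]
wrist_force: [0.8, 0.5, 1.1]
finger_gap: 0.0871
gripper_force: 0.0
```

```bash
python3 -c "
from h import *
go((.478,-.399,.039),-76.6)"
```

```text
shift [ 8.000e-04 -1.000e-04  1.403e-01] turn -0.0 | now [ 0.4775 -0.3993  0.1793] az -76.62 tilt [-0.002 -0.   ] t 2.7 F [0.8 0.5 1.1] gap 0.0871 gf 0.0
```

Call:
apply_moves --plan '[[[0.001,0,0.01],0],[[0.001,0,0.03],0],[[0.001,0,0.05],0],[[0.001,0,0.07],0],[[0.001,0,0.09],0],[[0.001,0,0.11],0],[[0.001,0,0.125],0],[[0.001,0,0.135],0],[[0.001,0,0.14],0],[[0.001,0,0.14],0]]'

```text
time: 3.95
position: [0.4801, -0.3966, 0.0405]
orientation: [0.0, 0.993, 0.119, 0.0]
wrist_force: [-0.5, 0.2, 0.2]
finger_gap: 0.0866
gripper_force: 0.0
```

Run:
```python
from h import *
go((.478,-.399,.039),-76.6)
a=viewer.camera("scene")[:,:,::-1]; b=viewer.camera("top")[:,:,::-1]
cv2.imwrite("pics/g1.png",np.hstack([cv2.resize(a[200:330,270:400],(520,520)),cv2.resize(b[200:330,300:370],(280,520))]))
```

```text
shift [-0.0026  0.0019  0.0015] turn 0.005 | now [ 0.4801 -0.3966  0.0405] az -76.32 tilt [ 0. -0.] t 3.95 F [-0.5  0.2  0.2] gap 0.0866 gf 0.0
```

View pics/g1.png

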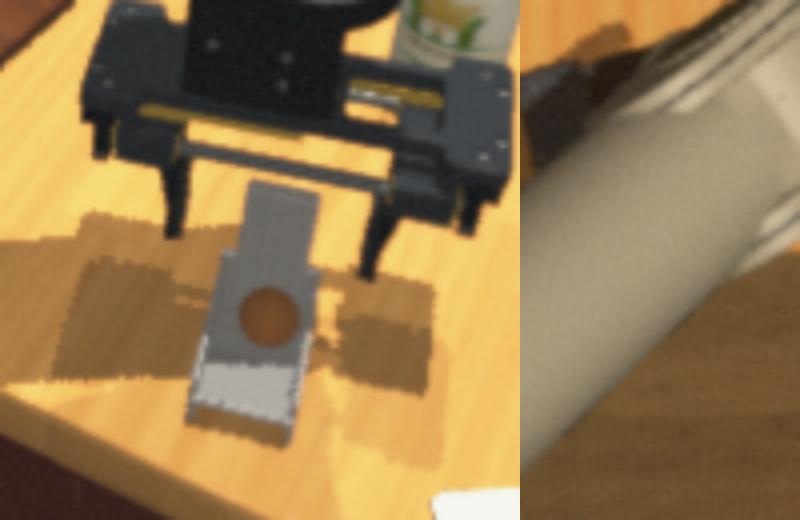

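The fingers straddle the tab (scene crop: tab at (280,220), fingers at (175,230) and (370,270)). Closing now, with the pads on the tab's edges so the scoop can pivot about the pad axis.

Call:
apply_moves --plan '[[[-0.001,0.001,0],0],[[-0.001,0.001,0],0],[[-0.001,0.001,0],0],[[-0.001,0.001,0],0],[[-0.001,0.001,0],0],[[-0.001,0.001,0],0],[[-0.001,0.001,0],0],[[-0.001,0.001,0],0],[[-0.001,0.001,0],0],[[-0.001,0.001,0],0]]' --hand -0.25

```text
time: 5.3
position: [0.4794, -0.3978, 0.0406]
orientation: [0.0, 0.993, 0.119, 0.0]
wrist_force: [1.1, -0.6, -1.2]
finger_gap: 0.0357
gripper_force: 30.0
```

Call:
apply_moves --plan '[[[0,0,-0.002],0],[[0,0,-0.005],0],[[0,0,-0.008],0],[[0,0,-0.01],0],[[0,0,-0.012],0],[[0,0,-0.012],0],[[0,0,-0.012],0],[[0,0,-0.012],0],[[0,0,-0.012],0],[[0,0,-0.012],0]]'

```text
time: 6.55
position: [0.4793, -0.3977, 0.0525]
orientation: [-0.0, 0.993, 0.119, -0.0]
wrist_force: [0.1, 0.2, -1.3]
finger_gap: 0.0358
gripper_force: 30.0
```

Run:
```python
from h import *
a=viewer.camera("scene")[:,:,::-1]
cv2.imwrite("pics/g2.png",cv2.resize(a[200:330,270:400],(520,520)))
s=bot.observe();print(s["wrist_force"],s["ft_torque"],s["finger_gap"],s["gripper_force"])
```

```text
[-0.23817677 -0.17976391 -0.69304362] [-0.07755734  0.1269042   0.00542455] 0.03585447618079373 29.976537708425894
```

View pics/g2.png

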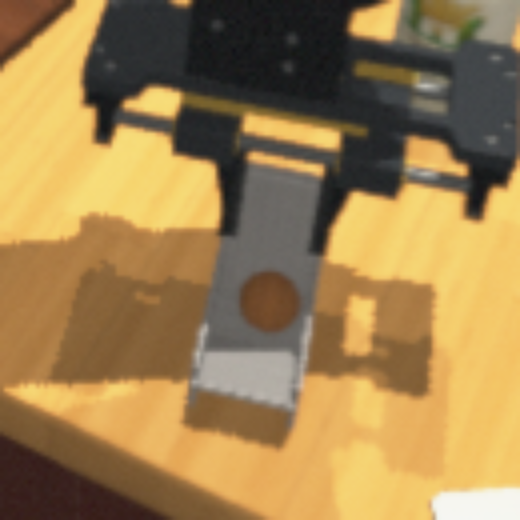

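Call:
apply_moves --plan '[[[0,0,0],0],[[0,0,0],0],[[0,0,0],0],[[0,0,0],0],[[0,0,0],0],[[0,0,0],0],[[0,0,0],0],[[0,0,0],0],[[0,0,0],0],[[0,0,0],0]]' --hand -0.18

```text
time: 7.85
position: [0.4793, -0.3977, 0.0525]
orientation: [-0.0, 0.993, 0.119, 0.0]
wrist_force: [0.3, 0.3, -1.7]
finger_gap: 0.0358
gripper_force: 10.0
```

Run:
```python
from h import *
s=bot.observe();print(s["wrist_force"],s["ft_torque"],s["finger_gap"],s["gripper_force"])
```

```text
[ 0.25106623  0.30156663 -1.720955  ] [-0.05483026  0.11260523 -0.03961575] 0.035770560313197426 10.043955309301964
```

Call:
apply_moves --plan '[[[0,0,0],0],[[0,0,0],0],[[0,0,0],0],[[0,0,0],0],[[0,0,0],0],[[0,0,0],0],[[0,0,0],0],[[0,0,0],0],[[0,0,0],0],[[0,0,0],0]]' --hand -0.175

```text
time: 9.1
position: [0.4793, -0.3977, 0.0525]
orientation: [-0.0, 0.993, 0.119, 0.0]
wrist_force: [0.4, 0.0, -2.3]
finger_gap: 0.0359
gripper_force: 3.1
```

```bash
cat >> h.py <<'E'
def ball(n="scene",box=None):
    im=cv2.cvtColor(viewer.camera(n)[:,:,::-1].copy(),cv2.COLOR_BGR2HSV).astype(int)
    x0,y0,x1,y1=box; s=im[y0:y1,x0:x1]
    m=((s[...,0]<13)&(s[...,1]>140)&(s[...,2]>60)).astype(np.uint8)
    k,l,stt,c=cv2.connectedComponentsWithStats(m); 
    for i in range(1,k):
        if stt[i,4]>15: print(n,"blob",np.round(c[i]+[x0,y0],1),stt[i])
E
python3 - <<'E'
from h import *
s=bot.observe();print(s["wrist_force"],s["ft_torque"],s["finger_gap"],s["gripper_force"])
ball("scene",(300,220,370,320))
print(proj("scene",[[.4554,-.4088,.019],[.4554,-.4088,.031]]))
E
```

```text
[ 0.42392084  0.0284475  -2.28747571] [ 0.00398648  0.08661878 -0.00746986] 0.03586340780358826 3.1262820422489312
[[337.58669451 278.97073106]
 [338.30056721 275.05410415]]
```

Run:
```python
from h import *
a=viewer.camera("scene")[:,:,::-1]
cv2.imwrite("pics/g3.png",cv2.resize(a[200:330,270:400],(520,520)))
o=cv2.imread("pics/g2.png");n=cv2.imread("pics/g3.png")
print(cv2.cvtColor(a[266:282:3,330:346:3].copy(),cv2.COLOR_BGR2HSV)[...].tolist())
```

```text
[[[17, 16, 109], [30, 12, 107], [15, 19, 107], [17, 17, 107], [9, 17, 107], [10, 14, 107]], [[17, 21, 107], [14, 137, 95], [12, 148, 102], [13, 156, 100], [12, 45, 103], [17, 17, 107]], [[13, 104, 93], [13, 156, 106], [13, 160, 110], [14, 164, 109], [14, 156, 100], [19, 20, 102]], [[13, 127, 94], [13, 158, 110], [13, 157, 115], [13, 159, 112], [13, 160, 107], [14, 38, 101]], [[14, 77, 96], [13, 157, 109], [13, 160, 116], [14, 163, 111], [13, 159, 106], [13, 23, 100]], [[15, 15, 103], [12, 96, 101], [14, 160, 107], [14, 148, 105], [14, 66, 97], [20, 14, 107]]]
```

View pics/g3.png

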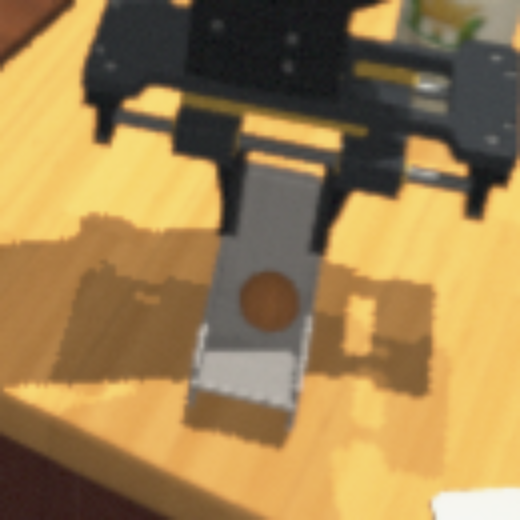

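Call:
apply_moves --plan '[[[0,0,0],0],[[0,0,0],0],[[0,0,0],0],[[0,0,0],0],[[0,0,0],0],[[0,0,0],0],[[0,0,0],0],[[0,0,0],0],[[0,0,0],0],[[0,0,0],0]]' --hand -0.174

```text
time: 10.45
position: [0.4793, -0.3977, 0.0525]
orientation: [-0.0, 0.993, 0.119, 0.0]
wrist_force: [0.3, -0.8, -0.8]
finger_gap: 0.0359
gripper_force: 1.8
```

```bash
sed -i 's/s\[...,0\]<13)&(s\[...,1\]>140)/s[...,0]<15)\&(s[...,1]>130)\&(s[...,2]<135)/' h.py
python3 - <<'E'
from h import *
s=bot.observe();print(s["wrist_force"],s["ft_torque"],s["finger_gap"],s["gripper_force"])
ball("scene",(300,220,370,320))
a=viewer.camera("scene")[:,:,::-1]
n=cv2.resize(a[200:330,270:400],(520,520));o=cv2.imread("pics/g3.png")
d=cv2.absdiff(n,o).max(2); print(d.max(),(d>40).sum())
E
```

```text
[ 0.32757389 -0.79132012 -0.84391276] [-0.10676943  0.19794902 -0.00156656] 0.03586345603816245 1.788243677929131
scene blob [336.1 278.9] [ 30  52  14  14 149]
123 4773
```

Run:
```python
from h import *
a=viewer.camera("scene")[:,:,::-1]
n=cv2.resize(a[200:330,270:400],(520,520)); cv2.imwrite("pics/g4.png",np.hstack([n[130:470,150:370],cv2.imread("pics/g3.png")[130:470,150:370]]))
s=bot.observe();print(s["wrist_force"],s["gripper_force"])
```

```text
[ 0.32966092 -0.18599154 -0.79543119] 1.788888809776381
```

View pics/g4.png

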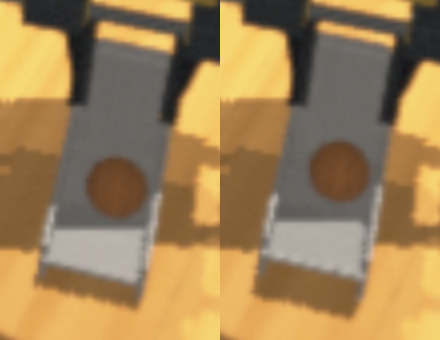

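The light grip let the scoop slide down to the table without pivoting. So instead I'll rest the scoop's back on the plate rim with its front inside the plate. It should tip there by itself, and I can regrip it tilted.

Call:
apply_moves --plan '[[[0,0,0],0],[[0,0,0],0],[[0,0,0.003],0],[[0,0,0.006],0],[[0,0,0.009],0],[[0,0,0.012],0],[[0,0,0.013],0],[[0,0,0.013],0],[[0,0,0.013],0],[[0,0,0.013],0]]' --hand -0.1

```text
time: 11.85
position: [0.4794, -0.3977, 0.0396]
orientation: [0.0, 0.993, 0.119, 0.0]
wrist_force: [-0.6, -1.1, 0.5]
finger_gap: 0.0389
gripper_force: 0.0
```

Call:
apply_moves --plan '[[[0,0,0],0],[[0,0,0],0],[[0,0,0],0],[[0,0,0],0],[[0,0,-0.005],0],[[0,0,-0.015],0],[[0,0,-0.03],0],[[0,0,-0.045],0],[[0,0,-0.06],0],[[0,0,-0.07],0]]' --hand -0.3

```text
time: 13.1
position: [0.4795, -0.3979, 0.1108]
orientation: [0.0, 0.993, 0.119, 0.0]
wrist_force: [-0.4, 0.8, -0.9]
finger_gap: 0.0358
gripper_force: 30.0
```

Run:
```python
from h import *
go((.479,-.398,.12),-76.4)
ball("scene",(300,200,380,320))
for n,px,z in(("pot",(304,155.5),.041),("can",(345,150),.115)): print(n,at("top",px,z))
d=np.array([.133,.991]) # board +y
for r in(.15,.07): print("approach r",r, np.array([.579,-.083])-d*r)
```

```text
shift [-0.0005  0.     -0.0092] turn 0.001 | now [ 0.4795 -0.3979  0.1108] az -76.32 tilt [ 0.001 -0.   ] t 13.1 F [-0.4  0.8 -0.9] gap 0.0358 gf 30.0
scene blob [341.4 249.3] [ 35  43  14  14 159]
pot [ 0.67448627 -0.32685472  0.041     ]
can [ 0.6783336  -0.42845687  0.115     ]
approach r 0.15 [ 0.55905 -0.23165]
approach r 0.07 [ 0.56969 -0.15237]
```

Run:
```python
from h import *
go((.54,-.21,.13),-40)
```

```text
shift [ 0.103  -0.1687 -0.0183] turn -0.634 | now [ 0.4799 -0.3982  0.1118] az -76.32 tilt [ 0.002 -0.001] t 13.15 F [ 0.1 -0.9 -1.1] gap 0.0358 gf 30.0
```

Call:
apply_moves --plan '[[[0.003,-0.005,-0.002],-0.02],[[0.01,-0.016,-0.005],-0.06],[[0.02,-0.033,-0.009],-0.12],[[0.032,-0.052,-0.013],-0.19],[[0.044,-0.072,-0.016],-0.27],[[0.056,-0.092,-0.018],-0.35],[[0.068,-0.111,-0.018],-0.43],[[0.08,-0.131,-0.018],-0.5],[[0.092,-0.15,-0.018],-0.57],[[0.103,-0.169,-0.018],-0.634]]'

```text
time: 14.4
position: [0.5398, -0.2077, 0.1275]
orientation: [-0.0, 0.905, 0.425, -0.0]
wrist_force: [0.3, 0.6, -0.9]
finger_gap: 0.0358
gripper_force: 30.0
```

Run:
```python
from h import *
go((.5875,-.0196,.13),-7.6)
```

```text
shift [ 0.1751 -0.0836 -0.0025] turn -0.561 | now [ 0.5398 -0.2077  0.1275] az -39.74 tilt [-0.  0.] t 14.4 F [ 0.3  0.6 -0.9] gap 0.0358 gf 29.99
```

Call:
apply_moves --plan '[[[0.021,-0.01,-0.001],-0.07],[[0.042,-0.02,-0.002],-0.14],[[0.063,-0.03,-0.002],-0.21],[[0.084,-0.04,-0.002],-0.28],[[0.104,-0.05,-0.002],-0.35],[[0.124,-0.059,-0.002],-0.41],[[0.142,-0.068,-0.002],-0.47],[[0.157,-0.075,-0.002],-0.52],[[0.168,-0.08,-0.002],-0.55],[[0.175,-0.084,-0.002],-0.561]]'

```text
time: 15.65
position: [0.5877, -0.0206, 0.1295]
orientation: [-0.0, 0.754, 0.657, -0.0]
wrist_force: [0.0, -0.4, -1.1]
finger_gap: 0.0357
gripper_force: 30.0
```

Run:
```python
from h import *
go((.5875,-.0196,.083),-7.6)
a=viewer.camera("scene")[:,:,::-1]
cv2.imwrite("pics/d1.png",cv2.resize(a[110:260,160:330],None,fx=4,fy=4)[:600,:680])
```

```text
shift [ 0.0009 -0.0003  0.0465] turn -0.004 | now [ 0.5877 -0.0206  0.1295] az -7.8 tilt [-0. -0.] t 15.65 F [ 0.  -0.4 -1.1] gap 0.0357 gf 29.99
```

View pics/d1.png

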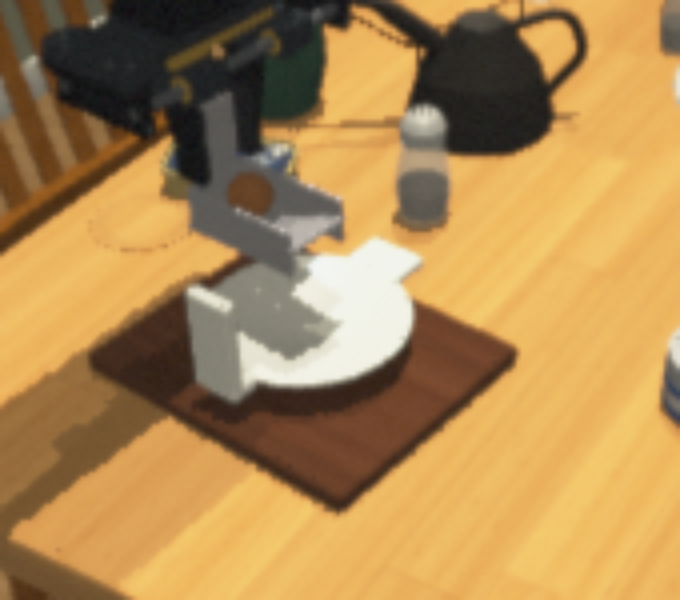

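Call:
apply_moves --plan '[[[0.001,0,0.004],0],[[0.001,0,0.012],0],[[0.001,0,0.02],0],[[0.001,0,0.028],0],[[0.001,0,0.036],0],[[0.001,0,0.042],0],[[0.001,0,0.046],0],[[0.001,0,0.048],0],[[0.001,0,0.049],0],[[0.001,0,0.05],0]]'

```text
time: 16.95
position: [0.5878, -0.02, 0.0797]
orientation: [0.0, 0.754, 0.657, 0.0]
wrist_force: [0.8, 0.5, -1.3]
finger_gap: 0.0355
gripper_force: 30.0
```

Call:
apply_moves --plan '[[[0,0,0],0],[[0,0,0],0],[[0,0,0],0],[[0,0,0],0],[[0,0,0],0],[[0,0,0],0],[[0,0,0],0],[[0,0,0],0],[[0,0,0],0],[[0,0,0],0]]' --hand -0.165

```text
time: 18.2
position: [0.5877, -0.02, 0.0795]
orientation: [-0.0, 0.754, 0.657, 0.0]
wrist_force: [0.8, -0.4, -0.4]
finger_gap: 0.0363
gripper_force: 0.2
```

Run:
```python
from h import *
s=bot.observe();print(s["wrist_force"],s["finger_gap"],s["gripper_force"])
ball("scene",(200,140,300,240))
a=viewer.camera("scene")[:,:,::-1]
cv2.imwrite("pics/d2.png",cv2.resize(a[110:260,160:330],None,fx=4,fy=4)[:600,:680])
# expected ball px if level on rim at back
d=np.array([-.133,-.991]);p=np.array([.5876,-.02])
for x,z in((.0225,.058),(.04,.045),(.064,.04)): q=p+d*x; print(x,proj("scene",[[*q,z]]))
print("dish c",proj("scene",[[.579,-.083,.038]]))
```

```text
[ 0.77375517 -0.38885625 -0.40002924] 0.036292877399199376 0.15353884768046555
scene blob [228. 180.] [24 34 10 11 47]
scene blob [202.3 188.7] [ 0 44  6 11 45]
scene blob [250.7 212.9] [   0   46   89   52 1456]
0.0225 [[223.65603163 177.28701623]]
0.04 [[228.98277253 183.77905502]]
0.064 [[236.04066179 188.7457272 ]]
dish c [[235.92623606 189.33572004]]
```

Call:
apply_moves --plan '[[[0,0,0],0],[[0,0,0],0],[[0,0,0],0],[[0,0,0],0],[[0,0,0],0],[[0,0,0],0],[[0,0,0],0],[[0,0,0],0],[[0,0,0],0],[[0,0,0],0]]' --hand -0.12

```text
time: 19.55
position: [0.5877, -0.0201, 0.0795]
orientation: [-0.0, 0.754, 0.657, 0.0]
wrist_force: [-0.6, -0.2, 0.7]
finger_gap: 0.0381
gripper_force: 0.0
```

Run:
```python
from h import *
s=bot.observe();print(s["wrist_force"],s["finger_gap"],s["gripper_force"])
ball("scene",(205,150,270,200))
a=viewer.camera("scene")[:,:,::-1]
n=cv2.resize(a[110:260,160:330],None,fx=4,fy=4)[:600,:680]
o=cv2.imread("pics/d2.png"); dd=cv2.absdiff(n,o).max(2);print((dd>40).sum()); cv2.imwrite("pics/d3.png",n)
```

```text
[-0.60248836 -0.18790321  0.65187007] 0.038088452457071785 0.0
scene blob [227.7 179.8] [19 24 10 10 46]
scene blob [265.9 193.6] [56 36  9 14 89]
95
```

View pics/d3.png

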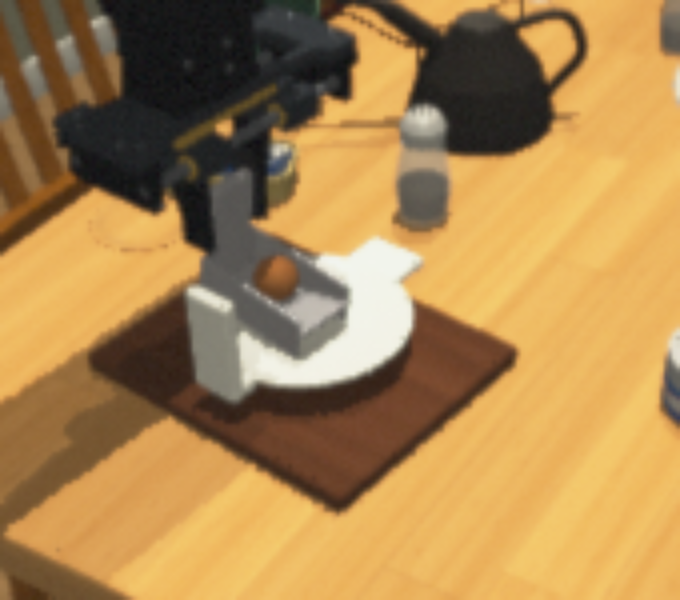

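Run:
```python
from h import *
from scipy.optimize import least_squares
yaw=np.radians(262.3); d=np.array([np.cos(yaw),np.sin(yaw),0]); l=np.array([-d[1],d[0],0])
c=lambda x,y:np.array((160+x/4,110+y/4))
obs=[((0,0,.082),c(234,178)),((.086,0,.019),c(322,314)),((.088,-.025,.020),c(301,330)),((.088,.025,.020),c(346,299))]
def pt(v,q):
    r,z,th,e=q; x,y,h=v
    return np.array([.579,-.083,0])-d*(r)+l*(y+e)+d*(x*np.cos(th)-0*h+ -h*np.sin(th)*-1)+np.array([0,0,z-x*np.sin(th)+h*np.cos(th)])
f=lambda q:np.concatenate([proj("scene",[pt(v,q)])[0]-p for v,p in obs])
s=least_squares(f,[.064,.039,.2,0]);q=s.x
print("r,z,tilt",np.round(q*[1e3,1e3,57.3,1e3],1),np.round(s.fun,1))
for v in((0,0,.082),(0,0,.058),(.086,0,.02),(-.005,0,0),(.043,0,0)): print(v,np.round(pt(v,q)*1000,0))
for x in(.02,.03,.04,.05): print(x,proj("scene",[pt((x,0,.019),q)]))
```

```text
r,z,tilt [105.1  10.9  11.6  35. ] [ 0.2  0.2 -0.1 -0.1 -0.5  0.5  0.5 -0.7]
(0, 0, 0.082) [626.   0.  91.]
(0, 0, 0.058) [626.   5.  68.]
(0.086, 0, 0.02) [616. -71.  13.]
(-0.005, 0, 0) [628.  21.  12.]
(0.043, 0, 0) [622. -25.   2.]
0.02 [[222.44969728 175.87974666]]
0.03 [[225.10583901 177.73182367]]
0.04 [[227.7824803  179.59815813]]
0.05 [[230.47982327 181.47889013]]
```

Run:
```python
from h import *
from scipy.optimize import least_squares
yaw=np.radians(262.3); d=np.array([np.cos(yaw),np.sin(yaw),0]); l=np.array([-d[1],d[0],0])
c=lambda x,y:np.array((160+x/4,110+y/4))
obs=[((0,0,.082),c(234,178)),((.086,0,.019),c(322,314)),((.088,-.025,.020),c(301,330)),((.088,.025,.020),c(346,299))]
def pt(v,q):
    r,z,th=q[:3]; x,y,h=v
    return np.array([.579,-.083,0])-d*r+l*y+d*(x*np.cos(th)+h*np.sin(th))+np.array([0,0,z-x*np.sin(th)+h*np.cos(th)])
f=lambda q:np.concatenate([proj("scene",[pt(v,q)])[0]-p for v,p in obs])
s=least_squares(f,[.064,.039,.2]);q=s.x
print("r,z,tilt",np.round(q*[1e3,1e3,57.3],1),np.round(s.fun,1))
for v in((0,0,.082),(0,0,.058),(.086,0,.02),(-.005,0,0),(.043,0,0)): print(v,np.round(pt(v,q)*1000,0))
for x in(.02,.03,.04,.05): print(x,proj("scene",[pt((x,0,.019),q)]))
```

```text
r,z,tilt [71.5 45.4 11.5] [-1.  -1.3  0.2  0.5 -0.6  1.4  1.2 -0.4]
(0, 0, 0.082) [586. -28. 126.]
(0, 0, 0.058) [587. -24. 102.]
(0.086, 0, 0.02) [ 577. -100.   48.]
(-0.005, 0, 0) [589.  -7.  46.]
(0.043, 0, 0) [583. -54.  37.]
0.02 [[221.60011984 175.70462803]]
0.03 [[224.42092476 177.66664277]]
0.04 [[227.26497888 179.64478558]]
0.05 [[230.13252752 181.63922607]]
```

The last look shows the scoop tipped about 12°, its back on the rim, with the truffle rolled forward to the ramp (crop (277,277)). I'll regrip it at that tilt, lift it with the truffle just past the plate's middle, then draw it back sharply.

Call:
apply_moves --plan '[[[-0.003,0,0],0],[[-0.006,0,0],0],[[-0.008,0,0],0],[[-0.008,0,0],0],[[-0.008,0,0],0],[[-0.008,0,0],0],[[-0.008,0,0],0],[[-0.008,0,0],0],[[-0.008,0,0],0],[[-0.008,0,0],0]]'

```text
time: 20.9
position: [0.5866, -0.028, 0.0795]
orientation: [-0.0, 0.754, 0.657, 0.0]
wrist_force: [-0.4, 0.7, -0.1]
finger_gap: 0.0384
gripper_force: 0.0
```

Call:
apply_moves --plan '[[[0,0,0],0],[[0,0,0],0],[[0,0,0],0],[[0,0,0],0],[[0,0,-0.003],0],[[0,0,-0.008],0],[[0,0,-0.014],0],[[0,0,-0.018],0],[[0,0,-0.02],0],[[0,0,-0.02],0]]' --hand -0.3

```text
time: 22.15
position: [0.5866, -0.0279, 0.0997]
orientation: [-0.0, 0.754, 0.657, 0.0]
wrist_force: [0.5, -1.0, -1.4]
finger_gap: 0.0359
gripper_force: 30.0
```

Run:
```python
from h import *
go((.5875,-.0196,.083),-7.6)
ball("scene",(205,130,270,200))
for x in(-.05,-.06,-.07):print(x,proj("scene",[[.581,x,.072]]))
```

```text
shift [ 0.0084 -0.0002  0.0167] turn -0.004 | now [ 0.5866 -0.0279  0.0997] az -7.85 tilt [0. 0.] t 22.15 F [ 0.5 -1.  -1.4] gap 0.0359 gf 30.0
scene blob [227.7 172.7] [18 38 11 10 69]
scene blob [265.9 193.5] [57 56  8 14 88]
-0.05 [[224.88995266 174.39010837]]
-0.06 [[228.11185543 175.51264036]]
-0.07 [[231.36393267 176.64571294]]
```

Call:
apply_moves --plan '[[[-0.003,0,0],0],[[-0.009,0,0.001],0],[[-0.017,0,0.002],0],[[-0.026,0,0.003],0],[[-0.035,0,0.004],0],[[-0.042,0,0.004],0],[[-0.047,0,0.004],0],[[-0.05,0,0.004],0],[[-0.05,0,0.004],0],[[-0.05,0,0.004],0]]'

```text
time: 23.45
position: [0.5798, -0.0772, 0.0955]
orientation: [-0.0, 0.754, 0.657, 0.0]
wrist_force: [-0.2, 0.3, -1.8]
finger_gap: 0.0358
gripper_force: 30.0
```

Call:
apply_moves --plan '[[[0.055,0,0],0],[[0.11,0,0],0],[[0.14,0,-0.005],0],[[0.145,0,-0.02],0],[[0.145,0,-0.03],0],[[0.145,0,-0.03],0],[[0.145,0,-0.03],0],[[0.145,0,-0.03],0],[[0.145,0,-0.03],0],[[0.145,0,-0.03],0]]'

```text
time: 24.7
position: [0.5995, 0.0661, 0.1254]
orientation: [-0.0, 0.754, 0.657, -0.0]
wrist_force: [0.2, -0.4, -1.7]
finger_gap: 0.0358
gripper_force: 30.0
```

Run:
```python
from h import *
go((.5875,-.0196,.083),-7.6)
ball("scene",(180,110,300,230)); ball("top",(170,140,300,240))
print(proj("scene",[[.579,-.083,.038],[.603,.068,.085]]),proj("top",[[.579,-.083,.038],[.603,.06,.09]]))
```

```text
shift [-0.0865 -0.0002  0.0424] turn -0.004 | now [0.5995 0.0661 0.1254] az -7.85 tilt [-0. -0.] t 24.7 F [ 0.2 -0.4 -1.7] gap 0.0358 gf 30.0
scene blob [209.1 117.7] [21  5 16  6 46]
scene blob [207.6 125.7] [22 12 11  9 34]
scene blob [200.1 152.1] [15 38 11  9 62]
scene blob [223.4 173. ] [33 59 21 11 60]
scene blob [238.6 208.9] [   2   75  107   45 1800]
top blob [174.2 160.2] [ 0 15 11 13 47]
top blob [195.5 165.6] [ 14  16  29  28 391]
top blob [222.2 201.7] [   0   22   90   78 1979]
top blob [172.4 179.9] [ 0 36  6  8 34]
[[235.92623606 189.33572004]
 [193.62814483 153.98499642]] [[218.60575004 189.17699805]
 [164.957488   179.27560588]]
```

Run:
```python
from h import *
print(proj("scene",[[.595,.034,.098],[.594,.03,.095]]))
im=cv2.cvtColor(viewer.camera("scene")[:,:,::-1].copy(),cv2.COLOR_BGR2HSV)
def asc(x0,y0,x1,y1):
    for y in range(y0,y1,2):
        print(y,"".join("o" if (8<=h<=15 and s>130 and v<140) else "." if s<60 and v>120 else "#" if s<90 else "w" for h,s,v in im[y,x0:x1].astype(int)))
asc(180,136,275,212)
```

```text
[[201.16072865 154.53194551]
 [202.25155515 156.07904779]]
136 #####################wwwwwwwwooowwwwwwwww##############w##wwwwwwwwwwwwwwwwwwwwwwwww###.########
138 o###################oowwwooowwwwwwwwwwwwwww#############wwwwwwwwwwwwwwwwwwwwwwwww#........#####
140 w################ooowoooooowwwwwwwwwwwwwwwwwwwwwwwwwwwwwwwwwwwwwwwwwwwwwwwwwwwww...........####
142 ow###################wowwwwwwwwwwwwwwwwwwwwwwwwwwwwwwwwwwwwwwwwwwwwwwwwwwwwwwwww...........####
144 oo#####################wwwwwwwwwwwwwwwwwwwwwwwwwwwwwwwwwwwwwwwwwwwwwwwwwwwwwwwww###......######
146 ooow########################.........##########....#wwwwwwwwwwwwwwwwwwwwwwwwwwwww.#############
148 ooo###############wwooww####.......###wwww#.........#wwwwwwwwwwwwwwwwwwwwwwwwwwww##########wwww
150 ooo#############woooowwwwo#####....wwwwww........####wwwwwwwwwwwwwwwwwwwwwwwwwwww##########wwww
152 wwo############woooowwwwoo########...#www#####www###wwwwwwwwwwwwwwwwwwwwwwwwwwww###########wwww
154 ooo#############wooooooooo###########.##www#####wwwwwwwwwwwwwwwwwwwwwwwwwwwwwwww############www
156 oow#############..#wooooo##....######
[... 2058 characters left out ...]

198 wwoooooooooooooooooooooooooo...................................................#woooooooooooooo
200 owoooooooooooooooooooooooooo#...............................................##wowoooooooooooooo
202 wwwooooooooooooooooooooooooow............................................##wwwooooooooooooooooo
204 wwwwwwoooooooooooooooooooooow........................................##wwooowwwoooooooooooooooo
206 wwwwwwwwwwwowoooooooooooooooow#.............###...............###wwooooowowoooooooooooooooooooo
208 wwwwwwwwwwwwwooooooooooooooooooow##......##woowowwowwwwwowooowowwoowwwoowwooooooooooooooooooooo
210 wwwwwwwwwwwwwwwwwoowoooooooooooowwww#####wwwowwwwowwowoowwwoowoowoooooooooooooooooooooooooooooo
```

The truffle is still in the scoop. The plan is a stronger shake: run forward at about 0.3 m/s, then reverse sharply, so the truffle carries on out over the plate's middle.

Call:
apply_moves --plan '[[[0.005,0,0.013],0],[[0.01,0,0.025],0],[[0,0,0.026],0],[[-0.025,0,0.026],0],[[-0.06,0,0.026],0],[[-0.1,0,0.026],0],[[-0.065,0,0.026],0],[[-0.01,0,0.024],0],[[0.03,0,0.015],0],[[0.04,0,0.0],0]]'

```text
time: 26.1
position: [0.6046, 0.1085, 0.1253]
orientation: [-0.001, 0.753, 0.659, -0.0]
wrist_force: [0.2, -1.3, -2.1]
finger_gap: 0.0356
gripper_force: 30.0
```

```bash
cat >> h.py <<'E'
def asc(x0,y0,x1,y1,n="scene",st=2):
    im=cv2.cvtColor(viewer.camera(n)[:,:,::-1].copy(),cv2.COLOR_BGR2HSV)
    for y in range(y0,y1,st):
        print(y,"".join("o" if (8<=h<=15 and s>130 and v<140) else "." if s<60 and v>120 else "#" if s<90 else "w" for h,s,v in im[y,x0:x1].astype(int)))
E
python3 - <<'E'
from h import *
go((.5875,-.0196,.083),-7.6)
asc(180,136,275,212)
E
```

```text
shift [-1.293e-01  1.000e-04  4.230e-02] turn -0.0 | now [0.6046 0.1085 0.1253] az -7.63 tilt [-0.001  0.   ] t 26.1 F [ 0.2 -1.3 -2.1] gap 0.0356 gf 30.0
136 #######ooowwwwwooooowwwwwwwwoowwwwwwwwwww#################wowwwwwwwwwwwwwwwwwwwwwww###.########
138 ###########wwwwwooooowwwwwooowwwwwwwwwwwwww#############wwwowwwwwwwwwwwwwwwwwwwww#........#####
140 ##############wwooowwooooowwwwwwwwwwwwwwwwwwwwwwwwwwowwwwwwwwwwwwwwwwwwwwwwwwwww...........####
142 #################wooowowwwwwwwwwwwwwwwwwwwwwwwwwwwwwwwwwwwwwwwwwwwwwwwwwwwwwwwww...........####
144 ###################.#wwwwwwwwwwwwwwwwwwwwwwwwwwwwwwwwwwwwwwwwwwwwwwwwwwwwwwwwwww###......######
146 #####################....##..........##########....#wwwwwwwwwwwwwwwwwwwwwwwwwwwww##############
148 #########################..#w###..####wwww#.........#wwwwwwwwwwwwwwwwwwwwwwwwwwww##########wwww
150 ############################w#####wwwwwww........####wwwwwwwwwwwwwwwwwwwwwwwwwwww##########wwww
152 ######...####............########wwwwwwww######ww###wwwwwwwwwwwwwwwwwwwwwwwwwwwww##########wwww
154 #########.................##ww#wwwwww#www
[... 2154 characters left out ...]

198 wwwooooooooooooooooooooooooo...................................................#woooooooooooooo
200 wwoooooooooooooooooooooooooo#...............................................##wwooooooooooooooo
202 wwwooooooooooooooooooooooooow............................................##wwowwooooooooooooooo
204 wwwwwwooooooooooooooooooooooo........................................##wwoowwwwoooooooooooooooo
206 wwwwwwwwwwwoooooooooooooooooow#.............###...............###wwwoowowowoooooooooooooooooooo
208 wwwwwwwwwwwwwooooooooooooooooooow##......##wowwwoooowwowwooooowwwwwowooooowoooooooooooooooooooo
210 wwwwwwwwwwwwwwwwoowooooooooooowwwwww#####wwwoowwwwowoowwooowwoowowowooooooooooooooooooooooooooo
```

Run:
```python
from h import *
print(at("top",(131,160),0),at("top",(131,240),0),"tin",at("top",(159,137),.025), "tin corners",at("top",(146,146),.025),at("top",(172,127),.025),at("top",(176,140),.025))
print(proj("top",[[.6046,.14,0],[.575,.14,0],[.575,.055,0]]))
go((.575,.14,.125),-7.6)
```

```text
[0.66963767 0.18144693 0.        ] [0.43278386 0.17843997 0.        ] tin [0.73305296 0.09259841 0.025     ] tin corners [0.70685868 0.13050785 0.025     ] [0.76230049 0.05479888 0.025     ] [0.72373113 0.0425126  0.025     ]
[[144.38238316 181.71542331]
 [144.2549351  191.70723365]
 [172.77843741 191.60459055]]
shift [ 0.0274 -0.0349  0.0028] turn -0.001 | now [0.6059 0.1082 0.1279] az -7.68 tilt [0.002 0.001] t 26.15 F [1.7 0.5 0.3] gap 0.0355 gf 30.0
```

Call:
apply_moves --plan '[[[0.006,-0.008,0],0],[[0.014,-0.018,0.003],0],[[0.022,-0.028,0.01],0],[[0.026,-0.034,0.022],0],[[0.027,-0.035,0.036],0],[[0.027,-0.035,0.05],0],[[0.027,-0.035,0.063],0],[[0.027,-0.035,0.071],0],[[0.027,-0.035,0.075],0],[[0.027,-0.035,0.076],0]]'

```text
time: 27.4
position: [0.5746, 0.1381, 0.0504]
orientation: [-0.0, 0.754, 0.657, 0.001]
wrist_force: [-2.9, 3.1, 7.8]
finger_gap: 0.0356
gripper_force: 30.0
```

Call:
apply_moves --plan '[[[0,0,0.001],0],[[0,0,0.002],0],[[0,0,0.003],0],[[0,0,0.004],0],[[0,0,0.005],0],[[0,0,0.006],0],[[0,0,0.006],0],[[0,0,0.006],0],[[0,0,0.006],0],[[0,0,0.006],0]]'

```text
time: 28.65
position: [0.5759, 0.1405, 0.0458]
orientation: [-0.0, 0.753, 0.658, 0.003]
wrist_force: [-0.9, 7.9, 11.0]
finger_gap: 0.0354
gripper_force: 30.0
```

Call:
apply_moves --plan '[[[0,0,0],0],[[0,0,0],0],[[0,0,0],0],[[0,0,0],0],[[0,0,0],0],[[0,0,0],0],[[0,0,0],0],[[0,0,0],0],[[0,0,0],0],[[0,0,0],0]]' --hand -0.1

```text
time: 29.9
position: [0.574, 0.1373, 0.0435]
orientation: [-0.0, 0.754, 0.657, 0.0]
wrist_force: [0.5, 1.0, 0.0]
finger_gap: 0.0393
gripper_force: 0.0
```

Call:
apply_moves --plan '[[[0,0,0],0],[[0,0,0],0],[[0,0,-0.005],0],[[0,0,-0.02],0],[[0,0,-0.04],0],[[0,0,-0.065],0],[[0,0,-0.09],0],[[0,0,-0.115],0],[[0,0,-0.135],0],[[0,0,-0.14],0]]' --hand 1.0

```text
time: 31.15
position: [0.5748, 0.1373, 0.1858]
orientation: [0.0, 0.754, 0.657, 0.002]
wrist_force: [0.6, 0.3, -0.3]
finger_gap: 0.0872
gripper_force: 0.0
```

Run:
```python
from h import *
go((.499,-.0765,.18),-7)
d=np.array([-.133,-.991,0]);o=np.array([.5746,.1405,0])
print("scoop exp: tab top, lip",proj("scene",[o+[0,0,.082],o+d*.086+[0,0,.02]]))
asc(165,110,275,200)
```

```text
shift [-0.2222 -0.0459  0.0053] turn -0.015 | now [0.5748 0.1373 0.1858] az -7.86 tilt [0.003 0.001] t 31.15 F [ 0.6  0.3 -0.3] gap 0.0872 gf 0.0
scoop exp: tab top, lip [[166.62184171 152.83086241]
 [190.94319819 182.31555375]]
110 owooww#######ooo####wooooo#......#oooooooooowwwwwoooo######################woow###ww########wwwwwwwwwwwwwwwwww
112 oooooo#######woow####wooooo......#wooowowooowwwwwooo#######################oowwwowwwwwwwow######wwwwwwwwwwwwww
114 wooooow####wooooow#...wowoow.....##oooowwoooowwwwwoo########################oowwwwwwwwwwwwww#######wwwwwwwwwww
116 #wooooow####owooow....#ooooow.####wooowwooowowwwwwoo##w####################wwwwwwwwwwwwwwwwwwww#######wwwwwow#
118 #wwooooo#####ooooow....#ooooowwwwwwoooooooooooowwwwo#w#####################wwwwwwwwwwwwwwwwwwwwwo#######wow###
120 ##wooooow....#ooooo#...#wwoooowwwwwwoooooooooowwwooo########################wwwwwwwwwwwwwwwwwwwwwoo###########
122 ###wooooo#....wooooo####woooooowwwwwwwooooooooowwwww#####################w##wwwwwwwwwwwwwwwwwwwwwwwwww########
124 ##..#ooooo#...#wooooowwwwoowoooowwwwwoooooooooowwwww##########
[... 3603 characters left out ...]
owwwwwwwww
188 wwwwwwwwwwwww#####wwwwwwwwwwwwwwwoooooooow.......................#wwwwwwwwww......................#oooooowwwww
190 wwwwwwwwwwwwwwww##wwwwwwwwwwwwoooooooooooo........................woooooooo#......................#oooooooooow
192 owwwwwwwwwwwwwwwwwwwwwwwwwwooooooooooooooo#.......................#ooooooow.......................wooooooooooo
194 wwwwwwwwwwwwwwwwwwwwwwwwoooooooooooooooooow.........................#####........................#oooooooooooo
196 wwwwwwwwwwwwwwwwwwwwwooooooooooooooooooooow.....................................................#ooooooooooooo
198 wwwwwwwwwwwwwwwwwwooooooooooooooooooooooooo...................................................#woooooooooooooo
```

Call:
apply_moves --plan '[[[-0.008,-0.002,0],0],[[-0.03,-0.006,0],0],[[-0.06,-0.012,0],0],[[-0.095,-0.02,0],0],[[-0.13,-0.027,0.002],-0.01],[[-0.165,-0.034,0.004],-0.015],[[-0.195,-0.04,0.005],-0.015],[[-0.212,-0.044,0.005],-0.015],[[-0.222,-0.046,0.005],-0.015],[[-0.222,-0.046,0.005],-0.015]]' --hand 0.2

```text
time: 32.45
position: [0.498, -0.0765, 0.1785]
orientation: [-0.0, 0.749, 0.663, 0.0]
wrist_force: [0.4, -0.2, 0.4]
finger_gap: 0.0522
gripper_force: 0.0
```

Run:
```python
from h import *
go((.499,-.0765,.063),-7)
im=viewer.camera("scene")[:,:,::-1]; g=np.abs(im.astype(int)-cv2.imread("pics/s1.png")[::1,::1][:1].mean() if False else im).sum()
o=cv2.resize(cv2.imread("pics/s1.png"),(512,384),interpolation=cv2.INTER_AREA)
# dish lug/rim shift vs start, by phase correlation
for b in((236,165,272,200),(206,182,225,215)):
    A=cv2.cvtColor(o[b[1]:b[3],b[0]:b[2]],6).astype(np.float32);B=cv2.cvtColor(im[b[1]:b[3],b[0]:b[2]].copy(),6).astype(np.float32)
    print(b,cv2.phaseCorrelate(A,B,cv2.createHanningWindow(A.shape[::-1],cv2.CV_32F)))
```

```text
shift [1.000e-04 1.000e-03 1.155e-01] turn -0.0 | now [ 0.498  -0.0765  0.1785] az -7.01 tilt [0. 0.] t 32.45 F [ 0.4 -0.2  0.4] gap 0.0522 gf 0.0
(236, 165, 272, 200) ((-0.004724684107035415, 0.21601217076764456), 0.9468192884951462)
(206, 182, 225, 215) ((0.6571894740171462, -0.06724647784862015), 0.6254042545954387)
```

Call:
apply_moves --plan '[[[0,0.001,0.006],0],[[0,0.001,0.02],0],[[0,0.001,0.038],0],[[0,0.001,0.056],0],[[0,0.001,0.074],0],[[0,0.001,0.09],0],[[0,0.001,0.103],0],[[0,0.001,0.111],0],[[0,0.001,0.115],0],[[0,0.001,0.115],0]]'

```text
time: 33.75
position: [0.4992, -0.0765, 0.0636]
orientation: [0.0, 0.749, 0.663, 0.0]
wrist_force: [-0.2, 0.2, 0.1]
finger_gap: 0.0524
gripper_force: 0.0
```

Call:
apply_moves --plan '[[[0,0,0],0],[[0,0,0],0],[[0,0,0],0],[[0,0,0],0],[[0,0,0],0],[[0,0,0],0],[[0,0,0],0],[[0,0,0],0],[[0,0,0],0],[[0,0,0],0]]' --hand -0.6

```text
time: 35.0
position: [0.4991, -0.0765, 0.0635]
orientation: [-0.0, 0.749, 0.663, 0.0]
wrist_force: [1.1, 0.0, -0.4]
finger_gap: 0.0177
gripper_force: 0.0
```

Call:
apply_moves --plan '[[[0,0,0],0],[[0,0,0],0],[[0,0,0],0],[[0,0,0],0],[[0,0,0],0],[[0,0,0],0],[[0,0,0],0],[[0,0,-0.001],0],[[0,0,-0.002],0],[[0,0,-0.004],0]]' --hand -1.0

```text
time: 36.25
position: [0.4987, -0.0765, 0.0674]
orientation: [-0.0, 0.749, 0.663, -0.0]
wrist_force: [-0.3, -0.1, -3.0]
finger_gap: 0.0099
gripper_force: 30.0
```

Run:
```python
from h import *
go((.499,-.0765,.063),-7)
print(bot.observe()["ft_torque"]); asc(200,165,275,212)
```

```text
shift [0.     0.0003 0.0044] turn 0.0 | now [ 0.4987 -0.0765  0.0674] az -6.99 tilt [-0.001  0.   ] t 36.25 F [-0.3 -0.1 -3. ] gap 0.0099 gf 30.01
[-0.08914623  0.18253811  0.0216749 ]
165 ###############wwwww##############wwwwwwwwwwwwwwwwwwwwwwwwwwww########wwwww
167 ############wwwww####wwww#########wwwwwwwwwwwwwwwwwwwwwwwwwwwwwwwwwwwwwwwww
169 #########wwwwww#########ww######wwwwwwwwwwwwwwwwwwww....wwwwwwwwwwwwwwwwwww
171 ######wwwwww############ww####woowwwwwwwwwwwwwwww#..........wwwwwwwwwwwwwww
173 ####wwwww#############oow###.................##..................wwwwwwwwww
175 ######################...........................................wwwwwwwwww
177 #####wwwww###########..........................................wwwwwwwwwwww
179 w########ww##########.......................................wwwwwwwwwwwwwww
181 www#####www##########.......................................#wwwwwwwwwwwwww
183 w#######ww###########............##ww.........................wwwwwwwwwwwww
185 ###ow##########..####..........wooooooow.......................wwwwwwwwwwww
187 ooooow#########...##..........w
[... 304 characters left out ...]
#...##........................................wooooooooooooo
197 ooooooow########...........................................#ooooooooooooooo
199 ooooooo#.#######.........................................#woooooooooooooooo
201 ooooooow.............................................##wwwwwooooooooooooooo
203 ooooooow#........................................##woowwwwwoooooooooooooooo
205 oowooooow#.............##########.........####wwoooooowoooooooooooooooooooo
207 ooowooooooo###.......##wwoowwwooowwwwowowowwoowwowwowoooooooooooooooooooooo
209 ooooooowooowwww#####wwwwwwwowowoowoooowoooowowowwoooooooooooooooooooooooooo
211 oooooooowwwwoowwwowwwoowwoooowwwwoowooowoowoowooooooooooooooooooooooooooooo
```

Call:
apply_moves --plan '[[[0,0,-0.002],0],[[0,0,-0.007],0],[[0,0,-0.016],0],[[0,0,-0.029],0],[[0,0,-0.044],0],[[0,0,-0.06],0],[[0,0,-0.075],0],[[0,0,-0.087],0],[[0,0,-0.094],0],[[0,0,-0.096],0]]'

```text
time: 37.55
position: [0.4992, -0.0765, 0.1638]
orientation: [0.0, 0.749, 0.663, 0.0]
wrist_force: [-0.3, 0.0, -2.8]
finger_gap: 0.0098
gripper_force: 30.0
```

Run:
```python
from h import *
go((.499,-.0765,.163),-7)
ball("scene",(190,120,280,180))
asc(195,125,280,176)
s,p,r=st()
bc=np.array([.5722,-.0837]); y=np.radians(-7.8)
# rotation: plate centre from (p+.08*plate x) to board centre, with plate yaw -7 -> 82.2
a0=np.radians(-7.0); c0=p[:2]+.08*np.array([np.cos(a0),np.sin(a0)])
print("plate c",c0,"height",p[2]+.019-.068-.014)
M=r.as_matrix()
N=20
for i in range(1,N+1):
    t=i/N; f=t**3*(10-15*t+6*t*t); a=a0+np.radians(89.2)*f; c=c0+(bc-c0)*f
    q=c-.08*np.array([np.cos(a),np.sin(a)]); sh=M.T@np.array([q[0]-p[0],q[1]-p[1],0])
    print(i,np.round(sh,3)[:2],round(-np.radians(89.2)*f,3))
```

```text
shift [-0.0001 -0.0002  0.0008] turn 0.0 | now [ 0.4992 -0.0765  0.1638] az -6.99 tilt [0. 0.] t 37.55 F [-0.3  0.  -2.8] gap 0.0098 gf 30.01
scene blob [232.7 155.7] [38 31 10 10 79]
scene blob [230.1 176.7] [ 23  53  37   7 181]
125 ###############wwwwwww########################wwwwwwwwwwwwwwwwwwwwwwwow##############
127 ############wwwwwww###wwww###################wwwwwwwwwwwwwwwwwwwwwwwwo###############
129 ########wwwwwwww######w##ww##################wwwwwwwwwwwwwwwwwwwwwwwww###############
131 ####wwwwwwwww#############ww#################wwwwwwwwwwwwwwwwwwwwwwww################
133 ####wwwww###############wwww################wwwwwwwwwwwwwwwwwwwwwwwww################
135 #######################www##################wwwwwwwwwwwwwwwwwwwwwwww#################
137 ######wwww#############wwow#######w#######wwwwwwwwwwwwwwwwwwwwwwwww........##########
139 #########ww###########wwwwwwwww#######wwwwwwwwwwwwwwww#........www..........#########
141 #########www##########wwwwwwwwww##.###....##wwwwwww.........................#########
143 #########ww###########wwww#............................
[... 1335 characters left out ...]
wwowwwwwwwwwwwwwwwwwwwwwwwwwwwwwwwwwwwwwwwwww
175 wwwwwwwwwwwwwwww#.....#wooooooooooooooooooooooowwwwwwwwwwwwwwwwwwwwwwwwwwwwwwwwwwwwww
plate c [ 0.57840148 -0.08623365] height 0.10037371620475143
1 [-0. -0.] -0.002
2 [-0.001 -0.   ] -0.013
3 [-0.003 -0.   ] -0.041
4 [-0.007 -0.   ] -0.09
5 [-0.013  0.   ] -0.161
6 [-0.02   0.002] -0.254
7 [-0.028  0.004] -0.366
8 [-0.037  0.008] -0.494
9 [-0.047  0.013] -0.633
10 [-0.055  0.02 ] -0.778
11 [-0.063  0.028] -0.923
12 [-0.069  0.037] -1.063
13 [-0.073  0.045] -1.191
14 [-0.076  0.053] -1.303
15 [-0.077  0.06 ] -1.396
16 [-0.078  0.066] -1.467
17 [-0.078  0.069] -1.515
18 [-0.078  0.071] -1.544
19 [-0.078  0.072] -1.555
20 [-0.078  0.072] -1.557
```

Run:
```python
import numpy as np, json
p=np.array([.4992,-.0765]); bc=np.array([.5722,-.0837]); a0=np.radians(-7.0); T=np.radians(89.2)
c0=p+.08*np.array([np.cos(a0),np.sin(a0)])
def pose(i):
    t=i/30; f=t**3*(10-15*t+6*t*t); a=a0+T*f; c=c0+(bc-c0)*f
    return c-.08*np.array([np.cos(a),np.sin(a)]),a
for k in range(3):
    q0,a=pose(10*k); Y=np.array([np.cos(a),np.sin(a)]); X=np.array([-np.sin(a),np.cos(a)])  # tool x = left of tool y (z down)
    print(json.dumps([[[round(float((q-q0)@X),4),round(float((q-q0)@Y),4),0],round(-float(b-a),3)] for q,b in (pose(10*k+j) for j in range(1,11))]))
```

```text
[[[-0.0, -0.0, 0], -0.001], [[-0.0003, -0.0, 0], -0.004], [[-0.0011, -0.0, 0], -0.013], [[-0.0024, -0.0001, 0], -0.03], [[-0.0044, -0.0001, 0], -0.055], [[-0.0071, -0.0001, 0], -0.09], [[-0.0106, 0.0001, 0], -0.135], [[-0.0149, 0.0006, 0], -0.19], [[-0.0198, 0.0015, 0], -0.254], [[-0.0253, 0.0028, 0], -0.327]]
[[[-0.0062, -0.0, 0], -0.081], [[-0.0129, 0.0005, 0], -0.167], [[-0.0199, 0.0017, 0], -0.259], [[-0.0269, 0.0037, 0], -0.355], [[-0.0338, 0.0064, 0], -0.452], [[-0.0404, 0.0097, 0], -0.549], [[-0.0465, 0.0136, 0], -0.644], [[-0.0519, 0.018, 0], -0.736], [[-0.0566, 0.0225, 0], -0.823], [[-0.0606, 0.0271, 0], -0.903]]
[[[-0.0055, 0.0002, 0], -0.073], [[-0.0103, 0.0007, 0], -0.137], [[-0.0144, 0.0014, 0], -0.192], [[-0.0177, 0.0021, 0], -0.237], [[-0.0203, 0.0028, 0], -0.271], [[-0.0221, 0.0034, 0], -0.297], [[-0.0233, 0.0038, 0], -0.313], [[-0.0239, 0.004, 0], -0.323], [[-0.0242, 0.0041, 0], -0.326], [[-0.0242, 0.0041, 0], -0.327]]
```

Call:
apply_moves --plan '[[[0,0,0],-0.001],[[0,0,0],-0.004],[[-0.001,0,0],-0.013],[[-0.0025,0,0],-0.03],[[-0.0045,0,0],-0.055],[[-0.007,0,0],-0.09],[[-0.0105,0,0],-0.135],[[-0.015,0.0005,0],-0.19],[[-0.02,0.0015,0],-0.254],[[-0.0255,0.003,0],-0.327]]'

```text
time: 38.9
position: [0.499, -0.1025, 0.1635]
orientation: [0.0, 0.63, 0.777, 0.0]
wrist_force: [-0.2, -0.2, -2.2]
finger_gap: 0.0097
gripper_force: 30.0
```

Call:
apply_moves --plan '[[[-0.006,0,0],-0.081],[[-0.013,0.0005,0],-0.167],[[-0.02,0.0015,0],-0.259],[[-0.027,0.0035,0],-0.355],[[-0.034,0.0065,0],-0.452],[[-0.0405,0.0095,0],-0.549],[[-0.0465,0.0135,0],-0.644],[[-0.052,0.018,0],-0.736],[[-0.0565,0.0225,0],-0.823],[[-0.0605,0.027,0],-0.903]]'

```text
time: 40.15
position: [0.538, -0.1563, 0.1635]
orientation: [0.0, 0.228, 0.974, -0.0]
wrist_force: [0.3, 0.8, -2.9]
finger_gap: 0.0097
gripper_force: 30.0
```

Call:
apply_moves --plan '[[[-0.0055,0,0],-0.073],[[-0.0105,0.0005,0],-0.137],[[-0.0145,0.0015,0],-0.192],[[-0.0175,0.002,0],-0.237],[[-0.0205,0.003,0],-0.271],[[-0.022,0.0035,0],-0.297],[[-0.0235,0.004,0],-0.313],[[-0.024,0.004,0],-0.323],[[-0.024,0.004,0],-0.326],[[-0.024,0.004,0],-0.327]]'

```text
time: 41.4
position: [0.561, -0.163, 0.1635]
orientation: [0.0, 0.068, 0.998, 0.0]
wrist_force: [1.0, -0.3, -2.9]
finger_gap: 0.0098
gripper_force: 30.0
```

Call:
apply_moves --plan '[[[0,0,0],0],[[0,0,0],0],[[0,0,0],0],[[0,0,0],0],[[0,0,0],0],[[0,0,0],0],[[0,0,0],0],[[0,0,0],0],[[0,0,0],0],[[0,0,0],0]]'

```text
time: 42.65
position: [0.561, -0.1631, 0.1635]
orientation: [0.0, 0.068, 0.998, 0.0]
wrist_force: [-0.2, 0.6, -3.4]
finger_gap: 0.0096
gripper_force: 30.0
```

Run:
```python
from h import *
go((.5614,-.163,.1638),82.2)
s,p,r=st(); M=r.as_matrix(); c=p+M@[0,0.08,0]; print("plate c",c,"floor px",proj("scene",[[c[0],c[1],.114+.009+.015],[*(c+M@[0,.095,0])[:2],.135]]))
ball("scene",(190,110,300,190))
asc(190,115,300,185,st=3)
```

```text
shift [-0.0004  0.0001 -0.0003] turn 0.0 | now [ 0.561  -0.1631  0.1635] az 82.22 tilt [0. 0.] t 42.65 F [-0.2  0.6 -3.4] gap 0.0096 gf 30.01
plate c [ 0.57185786 -0.0837936   0.16352914] floor px [[232.25685772 157.61042055]
 [204.39361527 146.34855009]]
scene blob [207.4 118.4] [11  0 14 19 81]
scene blob [207.6 131.6] [14 18  9  8 20]
scene blob [229.5 159.2] [35 45 10 10 82]
scene blob [232.6 183.5] [  7  65  75  15 711]
115 ooo#.....#oooooooooowww##########################################################################www###wwwwwww
118 oooowwwwwwoooooooooooowww#####################www#############################################################
121 oooooowwwwwoooooooooowwwwww####################wwwwwwwwwwww###################################################
124 wowooowwwwwwwoooooowoowwwww###########################wwwwwwwwwwwww###########################################
127 wwooooowwwwwooooooooooowwwww###w#w##w################wwwww#######wwwwwwwwwww##################################
130 wwwooooowwwwwoooooooooowwwwww#####w#################ww####################wwwww#############
[... 1388 characters left out ...]
wwwwwwwwww
169 wwwwwwwwwwwwwwwww#.......................................................wwwwwwwwwwwwwwwwwwwwwwwwwwwwwwwwwwwww
172 ..wwwwwwwwwwwwwwwwwwwwww##..........................#wwwww...........wwwwwwwwwwwwwwwwwwwwwwwwwwwwwwwwwwwwwwwww
175 #####wwwwwwwwwwwwwwwwwwwwwwwwooowwwwwwwwwwwwwwoooooowwwwwwwwwww##wwwwwwwwwwwwwwwwwwwwwwwwwwwwwwwwwwwwwwwwwwwww
178 .....wwwwwwwwwwwwwwwwwwwoooooooooooooooooooooooooooooooooowwwwwwwwwwwwwwwwwwwwwwwwwwwwwwwwwwwwwwwwwwwwwwwwwwww
181 .#####wwwwwwwwwwwwwoooooooooooooooooooooooooooooooooooooooooooooowwwwwwwwwwwwwwwwwwwwwwwwwwwwwwwwwwwwwwwwwwwww
184 wwwwwwwwwwwwwwooooooooooooooooooooooooooooooooooooooooooooooooooooooooowwwwwwwwwwwwwwwwwwwwwwwwwwwwwwwwwwwwwww
```

Call:
apply_moves --plan '[[[0,0,0],0],[[0,0,0],0],[[0,0,0],0],[[0,0,0],0],[[0,0,0],0],[[0,0,0],0],[[0,0,0],0],[[0,0,0],0],[[0,0,0],0],[[0,0,0],0]]'

```text
time: 44.0
position: [0.561, -0.1631, 0.1635]
orientation: [0.0, 0.068, 0.998, 0.0]
wrist_force: [-0.3, -0.1, -3.2]
finger_gap: 0.0095
gripper_force: 30.0
```

Run:
```python
from h import *
print("lifted exp",proj("scene",[[.5784,-.0862,.138]]),"saw 232.7,155.7")
ball("scene",(215,145,245,175)); print(np.round(bot.observe()["joint_vel"],3))
for z in(.133,.138): print(at("scene",(229.5,158.7),z))
# silhouette of plate: predicted rim ellipse extremes
t=np.linspace(0,6.283,200); e=proj("scene",np.c_[.5719+.07*np.cos(t),-.0838+.07*np.sin(t),0*t+.139]); print("rim x",e[:,0].min(),e[:,0].max(),"y",e[:,1].min(),e[:,1].max())
l=[[.5719+.0*0+a*.136-b*.991,-.0838+a*.991+b*.136,.139] for a,b in((.099,.022),(.099,-.022))]; print("lug corners",proj("scene",l))
asc(195,140,265,150,st=1); asc(195,168,265,176,st=1)
```

```text
lifted exp [[234.63461981 156.59624528]] saw 232.7,155.7
scene blob [229.4 159.2] [10 10 10 10 81]
[-0.002  0.001  0.001 -0.     0.003 -0.001  0.001]
[ 0.57095209 -0.07604557  0.133     ]
[ 0.56464808 -0.08080939  0.138     ]
rim x 202.70702259604576 261.6761703909966 y 142.40400421645143 174.12338101867138
lug corners [[196.75310552 148.06213654]
 [209.3298537  140.96828935]]
140 woowwwooooowwwwwwwwwwwwwwwwwwwwwwwwwwwwwwwwwwwwwwwwwww############www#
141 wwwwoooooowwwwwwwwwwwwwwwwwwowwwwwwwwowwwwwwwwwwwwwwww################
142 wwwooooowwwww#wwwwwwwwwwwwwwwwwwwwwwwwwwwwwwwwwwwwwwwo################
143 woooooowwww#....wwwwwwwwwwwwwwwww####...####wwwwwwwwwww###############
144 wooooowww#.........#wwwww###.....................#wwwww###############
145 oooowwww.............................................#################
146 woowww#...............................................#####..#########
147 wwww#..................................................###....########
148 ww#....................................................#......########
149 ww.....................................................#......########
168 wwwwwwwwwww.........................................................ww
169 wwwwwwwwwwww#......................................................#ww
170 wwwwwwwwwwwwww.....................................................www
171 wwwwwwwwwwwwwww#.#................................#w#............#wwww
172 wwwwwwwwwwwwwwwwwww##..........................#wwwww...........wwwwww
173 wwwwwwwwwwwwwwwwwwwwwww#....................#wwwwwwwww#........wwwwwww
174 wwwwwwwwwwwwwwwwwwwwwwwwwww###.......#####wwwowwwwwwwwww#....wwwwwwwww
175 wwwwwwwwwwwwwwwwwwwwwwwwooowwwwwwwwwwwwwwoooooowwwwwwwwwwww#wwwwwwwwww
```

```bash
python3 -c "
from cell import workorder
print(workorder.hand_in())"
```

```text
the job is handed in; nothing more can be done
None
```

Handed in at about 44 s. The truffle is in the plate and the empty scoop stands upright on bare table left of the board; the plate, turned a quarter turn counter-clockwise, is held still about 100 mm above the board's middle. By my pixel estimate, the truffle sits about 5 mm off centre and the plate sags about 1.5° towards its lug. The truffle left the scoop by a quick forward-and-back shake at a slight tilt, because the moves allow no tilting of the tool.

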